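Unlock the badge press and hold its lever at the third click

ROBOT

A 6-joint arm with a two-finger parallel gripper is mounted at the origin on a cart in front of the work surface, level with it; the furniture and walls round the work are solid. World frame = base frame: x ahead of the robot, y to its left, z up, the work surface at z = 0. Lengths are in m, angles in rad, forces in N, time in s.
With the tool pointing down it reaches from about 0.35 to 0.775 m from the base axis. Payload 7.3 kg.
Tool frame: the origin (TCP) lies midway between the tips of the shut fingers; the grasp point (between the pads) lies 19 mm behind it; z points along the fingers, y is the direction in which the jaws open and shut (so a half turn about z gives the same grasp; the last joint's range is limited). The gripper opens to 92 mm and grips with 3 to 60 N. Pads are 19 mm wide; open, the fingers measure 130 mm over their backs; the gripper's body (75 mm by 190 mm) begins 47 mm behind the grasp point.
Start: joints at [1.022, 0.342, 1.524, -0, 1.275, -0.146], TCP at [0.206, 0.483, 0.227] pointing down, gripper open.
Joint ranges: [-2.53, 2.53], [-0.77, 2.02], [0.04, 2.7], [-1, 4.14], [0.28, 2.66], [-3.11, 3.11]. Speed limits (rad/s): [2.57, 2.57, 3.14, 3.14, 3.14, 3.14].

INTERFACE

Orientations are given as [roll, pitch, yaw] about the fixed x, y, z axes, in that order (R = Rz(yaw) Ry(pitch) Rx(roll)).
In Python, from cell import status, eyes, job gives the robot as it stands.
- The arm moves only by the tool jog_arm, never from a script. Its argument "series" is a list of rows, each a list of 3 entries, a list of its own where there are three numbers: the gripper command: -1 is shut, 1 is fully open, values between are in proportion, then the shift along the tool's x, y, z in m, then the turn, a rotation vector about the tool's x, y, z in rad. In form: [[grip, [x, y, z], [ax, ay, az]], ...]. A call has 1 to 12 rows; each row is the pose to reach, as a shift and turn from the pose commanded when the call began, along the tool's axes at that moment; what a row does not reach only later rows make up. A row lasts 1/12 s, in which the tool goes at most 41.7 mm and 7.16 degrees, less where a joint would pass 70% of its speed; a pose out of reach is approached as far as the arm can. A call with a gripper value outside its range is refused whole. The fingers move at their own pace and stop on an object; "squeeze" is the grip in N (left out, the last holds). Time passes only in rows, so rows that repeat a pose let the fingers close. It gives the time, the measured TCP pose, the force and the opening at its end, in the units of the state.
- status.observe(): the state, without advancing time (a new reading comes with each control period).
- eyes.read_camera(name): name is "side" or "top"; returns a dict with "img" (384x512x3 uint8, red, green, blue), "range_z" (384x512 float32, m along the optical axis (not along the pixel's ray), 0 where there is no reading), "camera_matrix" (3x3 intrinsics, pixels), "k1" (the pictures are not rectified: a ray, as slopes to the right and down, at radius r is drawn at 1 + k1 r^2 times it, then the intrinsics apply), "T" (4x4, takes a point from camera to world coordinates). Camera axes: x right, y down, z forward; pixel columns grow to the right and rows downward; lengths in m; the calibration is good to about 2 mm. A picture is of the moment at which its call begins.
- job.hand_in(): hands the job in, once; it reports no verdict.
The state is a dict: "time": time; "qpos": joint angles; "qvel": joint speeds; "joint_efforts": joint torques, N m; "tool_pos": TCP position; "tool_rot": TCP orientation; "contact_force": force on the tool from outside, world axes, zero at the start; "torque": the same for the moment, N m; "opening": finger opening in m.
Only numpy, scipy, OpenCV 4.12 (cv2) and the standard library are available. Lean on these libraries where they do the work, as an engineer would, in place of code of your own. Each camera call takes 0.05 s, during which the arm holds its last target.

TASK

Unlock the little green badge press: draw its red-knobbed lock pin straight out of the lever and lay it in the notch of the green pin rest beside the press, letting go of it there. Then press the spring-loaded lever down past its first two clicks to the third (the green mark), not on to the red mark at the bottom, and finish while still holding it there against its spring so that the badge stays clamped. Do not drop the pin on the table, and leave the goods lying around where they are.

Things in the scene. Friction and masses are not known exactly. Their poses are not given: they have to be found in the camera images.
- press: Green bench press for badges, fixed, about 170 x 100 x 190 mm, front to -x. Origin: centre of the base at table height, z up. Head over the die: x -47 to 80, y -24 to 24, z 105 to 174 mm; the ram rises through it to z = 195. The lever hangs on its left (+y) side. A dark plate beside the lever's path carries the marks: white, white, green (third click), red (bottom).
- lever_pivot (a point): On the lever's pivot axis (along the press's y), in the press's middle plane: x = 20, y = 0, z = 135 mm in its frame; axes as the press's. The lever is steel, 12 mm thick (y 28 to 40), points to -x and at rest rises at 0.35 rad; its cross grip is 150 mm from the pivot.
- lock_bore (a point): Where the locking pin's axis crosses the press's middle plane (x = -27, y = 0, z = 152 mm in its frame; axes as the press's). The 10 mm bore runs along y from y = 40 mm (outer face of the resting lever) through the lever into the head.
- press_lever (a joint): Lever angle, rad: 0 at rest (up), grows as the grip is pressed down; clicks at 0.20, 0.40, 0.60 (green mark), end stop 0.76 (red). A spring drives it back up from everywhere, the clicks do not keep it: at the grip about 5 N at the start and 8 N at the third click, 2 N more or less as each tooth passes. Locked while the pin is in.
- lever_grip (a point): Centre of the lever's black cross grip, a cylinder along the press's y, 22 mm in diameter, 68 mm long. At lever angle q it stands in the press's frame at x = 20 - 150 cos(0.35 - q), y = 34, z = 135 + 150 sin(0.35 - q) mm, so it comes down about 90 mm to the third click.
- pin: Loose lock pin of about 50 g, level along its own y: steel shaft 8 mm in diameter from y = -33 mm (tip) to +27, then a red knob 18 mm in diameter, 28 mm long, centre at y = +41. Origin on the axis, near the centre of mass. It starts in the bore, y along the press's y, knob out to the left, its origin 35 mm from the press's middle; drawn 40 mm along +y it is clear of the lever.
- pin_rest: Green pin rest, fixed to the left of the press: foot 76 x 56 x 10 mm, block 56 x 26 mm (x, y), 70 mm high. Origin: centre of its underside. An open-topped notch runs right through it along its y: 12 mm wide, floor 48 mm above the table, its mouth widening to about 24 mm at the top.
- notch (a point): Where the axis of the parked pin lies: middle of the notch, 4 mm above its floor, 52 mm above the table; axes as the pin rest's. Parked, the pin's origin is here and its y lies along the notch, so the knob (either way round) stands clear of the block, its centre 41 mm from here.
- coasters_plum: Loose stack of purple crocheted coasters, 115 x 115 x 28 mm, origin under its centre; leave alone.
- scrubby_rose: Loose rose-red crocheted scrubby, 88 x 88 x 44 mm, origin under its centre; leave alone.
- hairtie_teal: Loose card with a teal-flowered hair tie, 155 x 88 x 16 mm, origin under its centre; leave alone.
- scrubby_lilac: Loose lilac crocheted scrubby, 89 x 89 x 44 mm, origin under its centre; leave alone.
Things that resemble listed ones, but are neither listed nor needed, are in the scene too. Of the things like the pin_rest, leave any that is yellow; of the rest the larger one is meant.

How it is judged:
By the outcome, as a careful person would: the job done as asked, in the order asked, and still so for the second after the job is handed in, while the arm keeps its last pose, push and grip.
It also fails if it takes over 56 s, if anything falls off the work surface, if the arm or the gripper's body presses on something with over 40 N, if the wrist force passes 120 N, or if a joint passes its speed limit or range.

## Working session

There is one attempt and no reset: what is moved stays moved. The work goes in short steps, Python scripts to look and compute and a tool call to move; the robot and the scene stay as the last step left them, time stands still between calls to the robot, and variables do not carry over. Pictures are saved under pics/ and viewed, and the job is handed in when it is done.

Besides the shell and the picture viewer there is one more tool, called after "Call:" as a command line: name --argument value ..., lists and objects as JSON in quotes. jog_arm: Moves the arm, as the interface text tells. Its arguments: {"type":"object","properties":{"series":{"type":"array","items":{"type":"array"}},"squeeze":{"type":"number"}},"required":["series"]}

```bash
ls; mkdir -p pics; cat > h.py <<'E'
import numpy as np, cv2
from cell import status, eyes, job
from scipy.spatial.transform import Rotation as R
def pts(c):
    K=c["camera_matrix"];h,w=c["range_z"].shape
    u,v=np.meshgrid(np.arange(w),np.arange(h))
    d=np.array([c["k1"],0,0,0],float)
    p=cv2.undistortPoints(np.stack([u.ravel(),v.ravel()],1).astype(float).reshape(-1,1,2),K,d).reshape(h,w,2)
    z=c["range_z"]
    P=np.stack([p[...,0]*z,p[...,1]*z,z],-1)
    T=c["T"]
    return P@T[:3,:3].T+T[:3,3], p
def save(c,n,crop=None,s=1):
    im=c["img"][...,::-1]
    if crop: im=im[crop[1]:crop[3],crop[0]:crop[2]]
    cv2.imwrite("pics/"+n,cv2.resize(im,None,fx=s,fy=s,interpolation=cv2.INTER_CUBIC))
E
python3 - <<'E'
from h import *
import pickle
s=status.observe();print(s)
for n in("side","top"):
    c=eyes.read_camera(n);save(c,n+"0.png",s=1.5);pickle.dump(c,open(n+"0.pkl","wb"));print(n,c["camera_matrix"],c["k1"],c["T"])
E
```

```text
pics
{'time': 0.0, 'qpos': array([ 1.02199896e+00,  3.42753772e-01,  1.52503806e+00, -3.13059508e-05,
        1.27536581e+00, -1.46008272e-01]), 'qvel': array([ 0.00201867,  0.00059665,  0.00032618,  0.00091261,  0.00111788,
       -0.0015439 ]), 'joint_efforts': array([-4.29802794e-04, -4.31228828e+01, -2.44219851e+01,  7.17144390e-02,
        5.59333863e-02, -1.47729434e-04]), 'tool_pos': array([0.20556957, 0.48263602, 0.22602149]), 'tool_rot': array([-3.14003996e+00, -1.98073569e-04,  2.73881254e+00]), 'contact_force': array([0.00542959, 0.10129752, 0.54202804]), 'torque': array([-0.06277774,  0.02886328,  0.04288218]), 'opening': 0.09183422026635263}
side [[371.32407446   0.         259.15997159]
 [  0.         371.32407446 197.45799116]
 [  0.           0.           1.        ]] 0.018866977358689453 [[ 0.99988959  0.01259568 -0.00788341  0.56275959]
 [ 0.0139086  -0.60661807  0.79487173 -1.02515056]
 [ 0.00522973 -0.79489362 -0.60672628  0.89341392]
 [ 0.          0.          0.          1.        ]]
top [[388.14740148   0.         252.71969184]
 [  0.         388.14740148 190.17600635]
 [  0.           0.           1.        ]] 0.02521687675571921 [[ 0.08672662 -0.97196998  0.21852425  0.31579302]
 [-0.99622592 -0.08383847  0.0224727  -0.01185773]
 [-0.00352205 -0.2196485  -0.97557272  1.14148065]
 [ 0.          0.          0.          1.        ]]
```

View pics/side0.png

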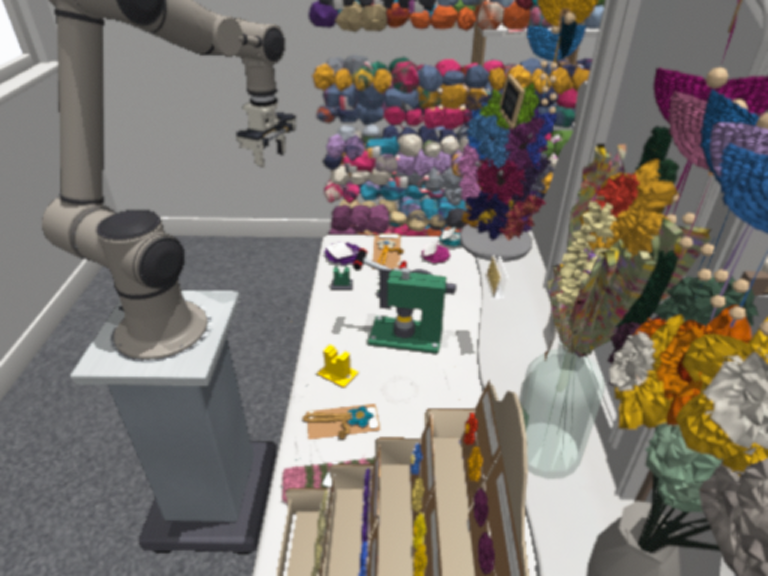

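View pics/top0.png

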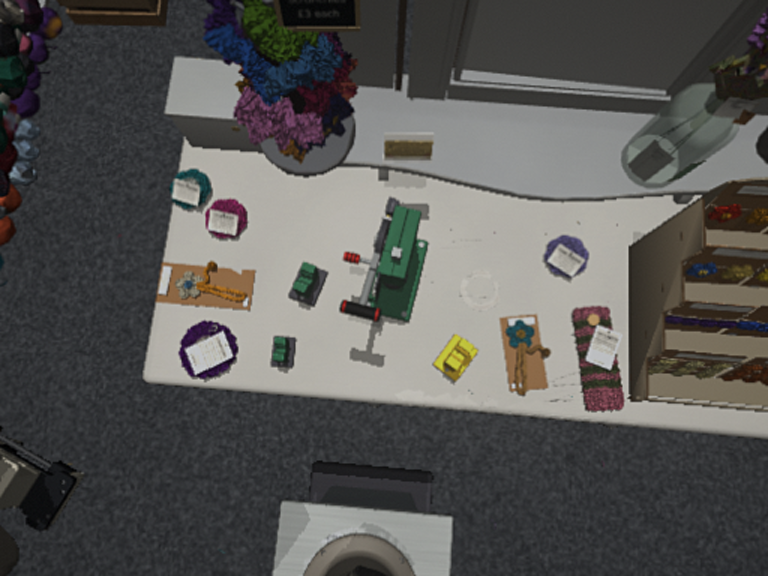

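The top view shows the green press at about (400,265), its red pin knob at (352,258) and the black grip at (360,310). The larger green rest is at (307,284) and a smaller one is at (282,350). Next I'll take measurements.

```bash
python3 - <<'E'
from h import *
import pickle
c=pickle.load(open("top0.pkl","rb"));P,_=pts(c)
hsv=cv2.cvtColor(c["img"],cv2.COLOR_RGB2HSV)
save(c,"top0c.png",(170,120,300,260),s=5)
z=P[...,2]
g=((hsv[...,0]>60)&(hsv[...,0]<90)&(hsv[...,1]>100)).astype(np.uint8)
n,l,st,ce=cv2.connectedComponentsWithStats(g)
for i in range(1,n):
    if st[i,4]>40:
        Q=P[(l==i)&(c["range_z"]>0)]; print(i,st[i],ce[i],np.percentile(Q,[2,50,98],axis=0).round(4).tolist())
        top=Q[:,2].max()
r=(((hsv[...,0]<8)|(hsv[...,0]>172))&(hsv[...,1]>150)).astype(np.uint8)
n,l,st,ce=cv2.connectedComponentsWithStats(r)
for i in range(1,n):
    if st[i,4]>8 and 200<ce[i][0]<280:
        Q=P[(l==i)&(c["range_z"]>0)]; print('red',st[i],ce[i],np.percentile(Q,[2,50,98],axis=0).round(4).tolist())
print(np.median(P[200:240,290:300].reshape(-1,3),0))
E
```

```text
6 [  0  36  18  27 329] [ 7.53799392 48.64741641] [[1.1763, 1.1622, -0.4854], [1.2274, 1.1809, -0.4431], [1.2767, 1.2131, -0.4102]]
8 [ 0 84  5 18 60] [ 1.41666667 92.71666667] [[0.9926, 1.168, -0.4874], [1.0187, 1.1776, -0.4649], [1.0556, 1.1879, -0.4383]]
9 [252 137  28  49 714] [266.10084034 160.66666667] [[0.5539, -0.0439, 0.1707], [0.6171, -0.018, 0.1743], [0.6724, 0.0097, 0.178]]
10 [270 160  15  54 148] [277.14864865 183.97972973] [[0.5076, -0.0704, 0.0118], [0.5958, -0.0567, 0.016], [0.6654, -0.0447, 0.0205]]
12 [196 184  12  11  76] [201.11842105 189.        ] [[0.5336, 0.1476, 0.0451], [0.5463, 0.1603, 0.0684], [0.5642, 0.1726, 0.0742]]
18 [182 232   9   9  58] [185.86206897 236.        ] [[0.4015, 0.1803, 0.0349], [0.4121, 0.1892, 0.0525], [0.4257, 0.198, 0.0576]]
red [225  48   7   6  18] [228.83333333  51.38888889] [[0.8336, 0.0889, 0.2969], [0.8382, 0.0938, 0.3023], [0.8483, 0.1022, 0.3081]]
red [229  58   8   6  21] [233.42857143  60.14285714] [[0.8239, 0.0766, 0.2795], [0.8277, 0.0816, 0.2849], [0.8312, 0.0929, 0.2913]]
red [230 168  10   7  46] [234.30434783 171.04347826] [[0.5763, 0.0515, 0.1546], [0.5825, 0.0639, 0.1589], [0.5895, 0.0748, 0.1632]]
red [228 201   3   7  14] [228.85714286 203.71428571] [[0.4807, 0.0631, 0.192], [0.4883, 0.0655, 0.1972], [0.4952, 0.0679, 0.1997]]
red [250 206   3   8  17] [250.76470588 209.05882353] [[0.4706, 0.0078, 0.1926], [0.4793, 0.0104, 0.1972], [0.4878, 0.0129, 0.1988]]
[ 4.93288657e-01 -1.16463407e-01  4.49047146e-04]
```

View pics/top0c.png

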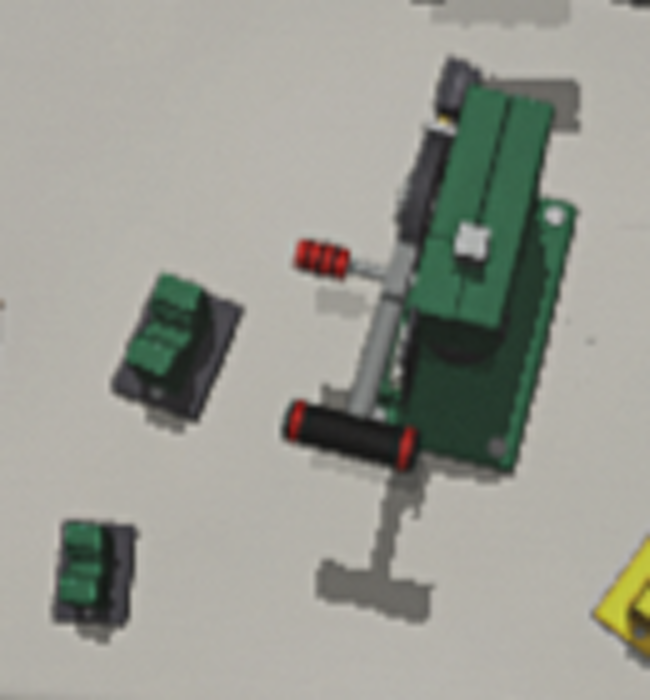

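The crop shows the grip running from (295,420) to (405,448), the pin knob at (322,258), and the larger rest at (165,330) with its notch across the middle. Next I'll refine the yaws.

```bash
python3 - <<'E'
from h import *
import pickle
C={n:pickle.load(open(n+"0.pkl","rb")) for n in("top","side")}
A=[]
for n,c in C.items():
    P,_=pts(c);hsv=cv2.cvtColor(c["img"],cv2.COLOR_RGB2HSV)
    ok=c["range_z"]>0
    def box(xl,xh,yl,yh,zl,zh,m=True): return P[ok&m&(P[...,0]>xl)&(P[...,0]<xh)&(P[...,1]>yl)&(P[...,1]<yh)&(P[...,2]>zl)&(P[...,2]<zh)]
    g=(hsv[...,0]>55)&(hsv[...,0]<95)&(hsv[...,1]>80)
    def rect(Q,t):
        if len(Q)<5: print(n,t,len(Q));return
        r=cv2.minAreaRect((Q[:,:2]*1000).astype(np.float32)); b=cv2.boxPoints(r)
        e=b[1]-b[0],b[2]-b[1]; e=max(e,key=np.linalg.norm)
        print(n,t,len(Q),np.round(r[0],1),np.round(r[1],1),'yaw long',round(np.arctan(e[1]/e[0]),3),'z',Q[:,2].mean().round(4))
    rect(box(.5,.75,-.08,.04,.168,.182,g),'head')
    rect(box(.47,.75,-.12,.04,.012,.024,g),'base')
    rect(box(.47,.62,.1,.24,.062,.08,g),'resttop')
    rect(box(.47,.62,.1,.24,.006,.016),'restfoot')
    rect(box(.47,.62,.1,.24,.03,.08),'rest all')
    r=((hsv[...,0]<8)|(hsv[...,0]>172))&(hsv[...,1]>120)
    Q=box(.55,.61,.04,.09,.12,.18,r); rect(Q,'knob'); print(Q.mean(0) if len(Q) else '')
    Q=box(.45,.51,-.01,.085,.16,.22); rect(Q,'grip')
    k=box(.535,.57,.145,.176,.03,.08,g)
    if n=="top": print(k[np.argsort(k[:,0])].round(4)[::2].tolist())
E
```

```text
top head 766 [613.5 -17. ] [ 47.4 126.3] yaw long -0.162 z 0.1742
top base 641 [591.6 -19.9] [ 85.6 165. ] yaw long -0.181 z 0.0163
top resttop 122 [559.3 156.5] [24.5 55.2] yaw long -0.282 z 0.0693
top restfoot 217 [562.8 174.4] [125.8  86.4] yaw long 1.51 z 0.0101
top rest all 231 [559.5 157.2] [26.7 56. ] yaw long -0.279 z 0.0607
top knob 54 [582.9  64.4] [26.7 14.4] yaw long 1.349 z 0.1587
[0.58262441 0.06391752 0.15871654]
top grip 270 [491.5  37.3] [67.5 37.6] yaw long 1.402 z 0.194
[[0.5352, 0.1638, 0.0673], [0.5362, 0.1716, 0.0728], [0.5372, 0.1604, 0.0726], [0.5377, 0.1668, 0.0677], [0.5381, 0.1551, 0.0708], [0.5388, 0.1497, 0.0695], [0.5397, 0.1665, 0.0719], [0.5401, 0.1548, 0.0745], [0.5408, 0.1583, 0.0703], [0.5417, 0.153, 0.0682], [0.542, 0.1693, 0.0738], [0.5424, 0.1727, 0.0706], [0.5432, 0.1643, 0.0702], [0.5438, 0.1588, 0.0695], [0.5445, 0.1533, 0.0686], [0.5455, 0.1733, 0.0693], [0.5459, 0.1615, 0.0723], [0.546, 0.1676, 0.0693], [0.5466, 0.156, 0.0713], [0.5481, 0.1703, 0.0719], [0.5483, 0.1645, 0.0732], [0.5493, 0.1683, 0.0674], [0.5503, 0.16, 0.0662], [0.5508, 0.15
[... 320 characters left out ...]
 [0.5627, 0.1636, 0.0499], [0.5631, 0.17, 0.0459], [0.5638, 0.1552, 0.0483], [0.5646, 0.1588, 0.0441], [0.566, 0.1672, 0.0474], [0.5666, 0.1508, 0.063], [0.5668, 0.1586, 0.0474], [0.5669, 0.154, 0.0605], [0.5683, 0.1563, 0.0661], [0.5686, 0.1626, 0.0627], [0.569, 0.1598, 0.0621], [0.5697, 0.1497, 0.0744]]
side head 343 [613.  -18.3] [ 57.8 127.4] yaw long -0.116 z 0.1751
side base 465 [592.3 -22.3] [ 94.9 160.5] yaw long -0.17 z 0.0181
side resttop 0
side restfoot 11 [508.  174.1] [40.8 92.1] yaw long -1.291 z 0.0084
side rest all 0
side knob 11 [584.4  56.8] [18.4 10.5] yaw long 1.561 z 0.1612
[0.58387781 0.05800832 0.16122061]
side grip 112 [491.7  32.7] [69.9 32.4] yaw long 1.385 z 0.1937
```

```bash
cat >> h.py <<'E'
YAW=-0.17; O=np.array([.5972,-.0142,0])
def W(x,y,z): return O+R.from_euler('z',YAW).apply([x/1000,y/1000,z/1000])
def rel(pos,rpy):
    s=status.observe(); Rc=R.from_euler('xyz',s['tool_rot'])
    print('shift',(Rc.inv().apply(np.array(pos)-s['tool_pos'])).round(4).tolist(),'turn',(Rc.inv()*R.from_euler('xyz',rpy)).as_rotvec().round(4).tolist(),
     't',s['time'],'F',s['contact_force'].round(2),'open',round(s['opening'],4))
E
python3 - <<'E'
from h import *
print(W(-27,78,0),W(-120.9,34,186.4))
p=W(-27,78,0);p[2]=.27
rel(p,[np.pi,0,np.pi/2+YAW])
import pickle
c=pickle.load(open("top0.pkl","rb"));P,_=pts(c)
# heights near knob in press frame, y>42
Q=R.from_euler('z',-YAW).apply((P-O).reshape(-1,3))*1000
m=(Q[:,2]>60)&(Q[:,1]>42)&(Q[:,1]<140)&(Q[:,0]>-130)&(Q[:,0]<100)
q=Q[m];print(len(q));print(q[np.argsort(q[:,0])][::5].round(0).astype(int).tolist())
E
```

```text
[0.58378543 0.06724354 0.        ] [0.483795   0.03976403 0.1864    ]
shift [-0.5108, -0.234, -0.0437] turn [-0.0013, 0.0008, 1.338] t 0.1 F [-0.63  0.32  0.27] open 0.0918
180
[[-130, 66, 191], [-129, 60, 194], [-128, 43, 198], [-127, 61, 196], [-126, 59, 191], [-124, 59, 199], [-123, 47, 196], [-122, 62, 197], [-121, 55, 198], [-120, 53, 197], [-118, 45, 198], [-117, 43, 197], [-115, 46, 197], [-114, 52, 196], [-113, 47, 194], [-111, 43, 191], [-36, 81, 155], [-35, 79, 153], [-34, 81, 157], [-33, 65, 158], [-32, 79, 161], [-31, 71, 155], [-30, 50, 153], [-30, 58, 153], [-29, 53, 156], [-28, 48, 157], [-27, 75, 159], [-26, 67, 164], [-26, 81, 160], [-25, 48, 155], [-24, 65, 157], [-23, 71, 158], [-21, 66, 156], [-20, 85, 154], [12, 45, 148], [20, 44, 151]]
```

Call:
jog_arm --series '[[1,[-0.511,-0.234,-0.044],[0,0,1.338]],[1,[-0.511,-0.234,-0.044],[0,0,1.338]],[1,[-0.511,-0.234,-0.044],[0,0,1.338]],[1,[-0.511,-0.234,-0.044],[0,0,1.338]],[1,[-0.511,-0.234,-0.044],[0,0,1.338]],[1,[-0.511,-0.234,-0.044],[0,0,1.338]],[1,[-0.511,-0.234,-0.044],[0,0,1.338]],[1,[-0.511,-0.234,-0.044],[0,0,1.338]],[0,[-0.511,-0.234,-0.044],[0,0,1.338]],[0,[-0.511,-0.234,-0.044],[0,0,1.338]],[0,[-0.511,-0.234,-0.044],[0,0,1.338]],[0,[-0.511,-0.234,-0.044],[0,0,1.338]]]' --squeeze 25

```text
time: 1.1
tool_pos: [0.5422, 0.1125, 0.2656]
tool_rot: [-3.141, -0.0, 1.396]
contact_force: [1.4, 1.3, 0.1]
opening: 0.0698
```

```bash
python3 - <<'E'
from h import *
p=W(-27,78,0);p[2]=.27
rel(p,[np.pi,0,np.pi/2+YAW]);print(status.observe()['tool_pos'])
E
```

```text
shift [-0.0374, 0.0488, -0.0044] turn [-0.0006, -0.0001, -0.0051] t 1.1 F [1.44 1.28 0.06] open 0.0698
[0.54224732 0.11253048 0.26560536]
```

Call:
jog_arm --series '[[0,[0,0,0],[0,0,0]],[-0.04,[0,0,0],[0,0,0]],[-0.04,[0,0,0],[0,0,0]]]'

```text
time: 1.35
tool_pos: [0.5408, 0.1145, 0.2651]
tool_rot: [-3.14, -0.0, 1.4]
contact_force: [0.1, -0.3, 0.1]
opening: 0.0499
```

```bash
python3 - <<'E'
from h import *
p=W(-27,78,0);p[2]=.27
rel(p,[np.pi,0,np.pi/2+YAW]);print(status.observe()['tool_pos'])
E
```

```text
shift [-0.0393, 0.0504, -0.005] turn [-0.0018, -0.0001, -0.0005] t 1.35 F [ 0.07 -0.35  0.07] open 0.0499
[0.54081523 0.1145072  0.26508777]
```

Call:
jog_arm --series '[[-0.04,[-0.02,0.025,-0.002],[0,0,0]],[-0.04,[-0.039,0.05,0],[0,0,0]],[-0.04,[-0.039,0.05,0.03],[0,0,0]],[-0.04,[-0.039,0.05,0.06],[0,0,0]],[-0.04,[-0.039,0.05,0.075],[0,0,0]],[-0.04,[-0.039,0.05,0.075],[0,0,0]],[-0.04,[-0.039,0.05,0.075],[0,0,0]]]'

```text
time: 1.93
tool_pos: [0.5832, 0.0689, 0.1906]
tool_rot: [-3.14, -0.0, 1.403]
contact_force: [0.8, 0.2, 0.9]
opening: 0.0443
```

```bash
python3 - <<'E'
from h import *
p=W(-27,78,0);p[2]=.138
rel(p,[np.pi,0,np.pi/2+YAW]);print(status.observe()['tool_pos'])
for n in("top","side"):
    c=eyes.read_camera(n);save(c,n+"1.png",(170,100,330,260),s=3.6)
E
cd pics; python3 -c "
import cv2,numpy as np
a=cv2.imread('top1.png');b=cv2.imread('side1.png');cv2.imwrite('b1.png',cv2.resize(np.hstack([a,b]),(800,400)))"
```

```text
shift [-0.0015, 0.0009, 0.0526] turn [-0.0016, -0.0, 0.002] t 1.9333 F [0.8  0.18 0.92] open 0.0443
[0.58320225 0.06890556 0.19064131]
```

View pics/b1.png

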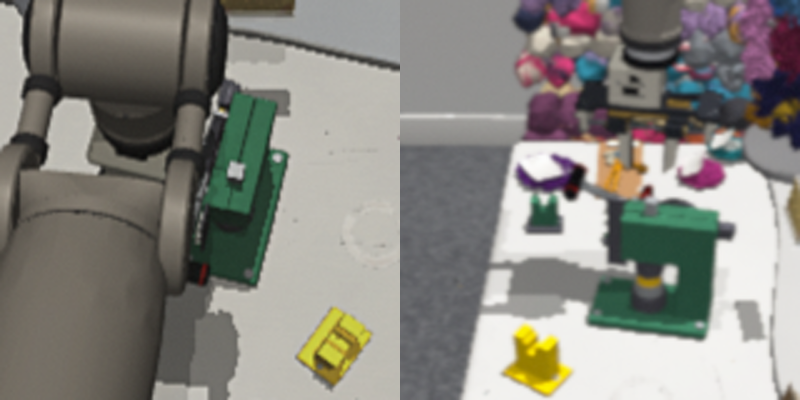

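The side view shows the fingers at (625,150) and (672,155) straddling the red knob at (648,190). The arm blocks the top view. Next, descend.

Call:
jog_arm --series '[[-0.04,[-0.001,0.001,0.02],[0,0,0]],[-0.04,[-0.001,0.001,0.04],[0,0,0]],[-0.04,[-0.001,0.001,0.052],[0,0,0]],[-0.04,[-0.001,0.001,0.052],[0,0,0]],[-0.04,[-0.001,0.001,0.052],[0,0,0]]]'

```text
time: 2.45
tool_pos: [0.5853, 0.0667, 0.14]
tool_rot: [3.14, -0.0, 1.401]
contact_force: [0.9, 0.3, -0.6]
opening: 0.0438
```

Call:
jog_arm --series '[[-0.5,[0,0,0],[0,0,0]],[-0.7,[0,0,0],[0,0,0]],[-1,[0,0,0],[0,0,0]],[-1,[0,0,0],[0,0,0]],[-1,[0,0,0],[0,0,0]],[-1,[0,0,0],[0,0,0]],[-1,[0,0,0],[0,0,0]],[-1,[0,0,0],[0,0,0]]]' --squeeze 25

```text
time: 3.12
tool_pos: [0.5851, 0.0664, 0.1389]
tool_rot: [3.141, -0.0, 1.401]
contact_force: [-0.2, 0.2, 0.3]
opening: 0.0171
```

```bash
python3 - <<'E'
from h import *
p=W(-27,78,0);p[2]=.138
rel(p,[np.pi,0,np.pi/2+YAW]);s=status.observe();print(s['tool_pos'],s['torque'])
c=eyes.read_camera("side");save(c,"side2.png",(250,100,350,180),s=7)
E
```

```text
shift [0.0006, -0.0014, 0.0009] turn [0.0005, -0.0002, 0.0] t 3.1167 F [-0.21  0.16  0.25] open 0.0171
[0.58506582 0.06638386 0.13893742] [-0.05660307  0.01339034  0.04532613]
```

View pics/side2.png

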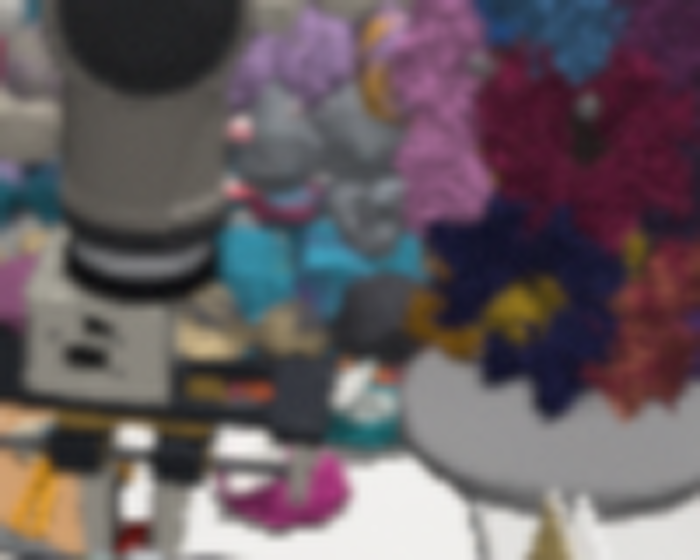

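Opening is 17 mm on the knob. Next I'll draw it out along tool +x.

Call:
jog_arm --series '[[-1,[0.005,0,0],[0,0,0]],[-1,[0.01,0,0],[0,0,0]],[-1,[0.015,0,0],[0,0,0]],[-1,[0.02,0,0],[0,0,0]],[-1,[0.02,0,0],[0,0,0]]]'

```text
time: 3.58
tool_pos: [0.5883, 0.0874, 0.1386]
tool_rot: [-3.142, -0.001, 1.402]
contact_force: [-0.0, 1.3, 0.2]
opening: 0.0169
```

```bash
python3 - <<'E'
from h import *
p=W(-27,78+50,0);p[2]=.138
rel(p,[np.pi,0,np.pi/2+YAW]);s=status.observe();print(s['tool_pos'],s['torque'])
E
```

```text
shift [0.0293, -0.001, 0.0007] turn [-0.0001, -0.0006, 0.001] t 3.5833 F [-0.    1.25  0.23] open 0.0169
[0.5883352  0.08741606 0.13863802] [0.02201773 0.00094315 0.0453434 ]
```

Call:
jog_arm --series '[[-1,[0.006,0,0],[0,0,0]],[-1,[0.012,0,0],[0,0,0]],[-1,[0.018,0,0],[0,0,0]],[-1,[0.024,0,0],[0,0,0]],[-1,[0.03,0,0],[0,0,0]],[-1,[0.036,0,0],[0,0,0]],[-1,[0.042,0,0],[0,0,0]],[-1,[0.042,0,0],[0,0,0]],[-1,[0.042,0,0],[0,0,0]]]'

```text
time: 4.33
tool_pos: [0.5953, 0.1279, 0.1386]
tool_rot: [-3.142, 0.0, 1.402]
contact_force: [-0.2, -0.3, -1.0]
opening: 0.0174
```

```bash
python3 - <<'E'
from h import *
s=status.observe();print(s)
for n in("top","side"):
    c=eyes.read_camera(n);save(c,n+"3.png",(190,120,320,250),s=4.6)
E
cd pics; python3 -c "
import cv2,numpy as np
a=cv2.imread('top3.png');b=cv2.imread('side3.png');cv2.imwrite('b3.png',cv2.resize(np.hstack([a,b]),(800,400)))"
```

```text
{'time': 4.3333, 'qpos': array([ 8.58112320e-02,  5.70723052e-01,  1.40460002e+00, -4.12317157e-05,
        1.16635694e+00,  2.55066176e-01]), 'qvel': array([-0.01041429, -0.00318323,  0.00583233, -0.00273648,  0.00038804,
       -0.00263881]), 'joint_efforts': array([ 4.39799130e-01, -5.34077775e+01, -2.33875018e+01,  1.25689977e-01,
        1.55802589e-02,  3.84176360e-02]), 'tool_pos': array([0.59533269, 0.12788205, 0.13864033]), 'tool_rot': array([-3.14151768e+00,  5.87197441e-05,  1.40155761e+00]), 'contact_force': array([-0.18439777, -0.26648427, -0.97468149]), 'torque': array([-0.10577112,  0.08584967,  0.02285171]), 'opening': 0.017427230008963644}
```

View pics/b3.png

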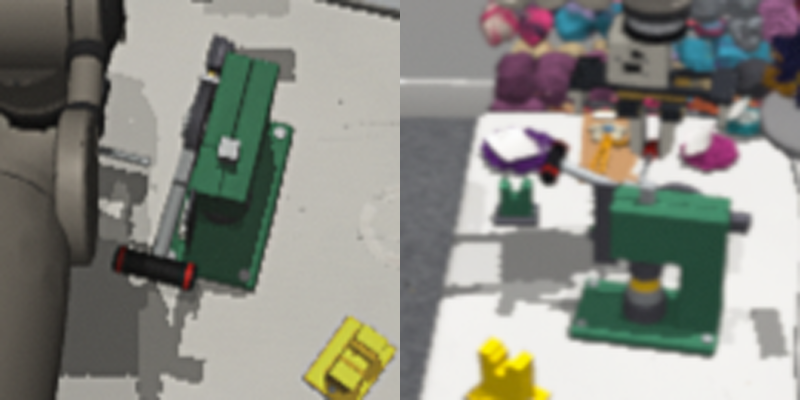

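The top view shows the shaft free at (100–150,150–162), with its tip clear of the lever at (180,165). The side view shows the knob between the fingers at (650,148). Next I'll measure the pin's axis as it's held.

```bash
python3 - <<'E'
from h import *
c=eyes.read_camera("top");P,_=pts(c)
Q=R.from_euler('z',-YAW).apply((P-O).reshape(-1,3))*1000
m=(c["range_z"].ravel()>0)&(Q[:,2]>120)&(Q[:,2]<175)&(Q[:,1]>45)&(Q[:,1]<115)&(Q[:,0]>-60)&(Q[:,0]<10)
q=Q[m];print(q[np.argsort(q[:,1])].round(1).tolist())
v=c["img"].reshape(-1,3)[m]; print(v[::4].tolist())
E
```

```text
[[-28.5, 63.8, 153.9], [-25.7, 64.6, 153.1], [-29.0, 66.5, 153.3], [-27.3, 66.8, 156.6], [-24.1, 67.8, 154.5], [-29.4, 69.2, 151.9], [-27.1, 69.7, 153.5], [-24.7, 70.3, 154.4], [-29.8, 71.8, 150.9], [-27.5, 72.4, 152.5], [-25.2, 73.0, 153.5], [-30.0, 74.6, 149.1], [-28.3, 74.9, 153.0], [-26.0, 75.4, 154.3], [-29.3, 77.3, 154.1], [-26.0, 78.3, 151.5], [-24.0, 78.7, 154.2], [-29.7, 79.9, 153.3], [-27.8, 80.3, 155.9], [-24.7, 81.3, 154.3], [-30.0, 82.7, 151.8], [-28.0, 83.1, 154.2], [-25.6, 83.7, 154.9], [-30.5, 85.4, 150.8], [-28.4, 85.8, 153.1], [-25.5, 86.6, 152.2], [-28.9, 88.4, 152.4], [-26.8, 88.9, 154.4], [-23.1, 90.2, 150.5], [-29.8, 90.9, 153.2], [-27.9, 91.2, 156.3], [-24.0, 92.6, 151.4], [-29.8, 93.8, 150.7], [-28.3, 93.9, 155.2], [-25.3, 94.8, 153.7], [-30.0, 95.8, 159.3], [-30.5, 96.3, 151.0], [-25.2, 97.8, 150.7], [-29.6, 99.0, 154.9], [-27.1, 99.7, 155.5], [-23.7, 100.9, 152.5], [-28.9, 102.4, 149.6], [-27.0, 102.7, 152.6], [-25.1, 103.0, 155.3], [-30.1, 104.6, 151.7], [-27.8, 105.1, 153.3], [-25.8, 105.5, 155.5], [-30.7, 107.2, 151.3], [-29.0, 107.4, 155.0], [-27.0, 107.7, 157.6]]
[[57, 58, 56], [61, 62, 60], [66, 67, 66], [92, 90, 86], [81, 82, 80], [134, 136, 135], [125, 123, 118], [100, 101, 99], [133, 136, 134], [124, 123, 117], [103, 105, 103], [134, 137, 135], [122, 123, 120]]
```

```bash
python3 - <<'E'
from h import *
rel([.5724,.1983,.1386],[np.pi,0,np.pi/2-.28])
E
```

```text
shift [0.0662, -0.0347, 0.0001] turn [-0.0, 0.0001, 0.1098] t 4.4833 F [ 0.02 -0.27 -1.09] open 0.0176
```

Call:
jog_arm --series '[[-1,[0.015,-0.008,0],[0,0,0.03]],[-1,[0.03,-0.016,0],[0,0,0.06]],[-1,[0.045,-0.024,0],[0,0,0.09]],[-1,[0.06,-0.032,0],[0,0,0.11]],[-1,[0.066,-0.035,0.01],[0,0,0.11]],[-1,[0.066,-0.035,0.03],[0,0,0.11]],[-1,[0.066,-0.035,0.045],[0,0,0.11]],[-1,[0.066,-0.035,0.05],[0,0,0.11]],[-1,[0.066,-0.035,0.05],[0,0,0.11]],[-1,[0.066,-0.035,0.05],[0,0,0.11]]]'

```text
time: 5.32
tool_pos: [0.5723, 0.198, 0.0888]
tool_rot: [-3.142, 0.0, 1.291]
contact_force: [-0.5, 0.0, 0.2]
opening: 0.0171
```

```bash
python3 - <<'E'
from h import *
rel([.5724,.1983,.0386],[np.pi,0,np.pi/2-.28])
c=eyes.read_camera("top");P,_=pts(c);save(c,"top4.png",(170,150,260,230),s=8)
O2=np.array([.5595,.157,0])
Q=R.from_euler('z',.28).apply((P-O2).reshape(-1,3))*1000
b=(c["range_z"].ravel()>0)&(abs(Q[:,0])<45)&(abs(Q[:,1])<45)
for lo,hi in((58,80),(85,112)):
    m=b&(Q[:,2]>lo)&(Q[:,2]<hi);q=Q[m];print(len(q),q[np.argsort(q[:,1])][::3].round(1).tolist())
c=eyes.read_camera("side");save(c,"side4.png",(200,100,330,200),s=6)
E
```

```text
shift [0.0003, 0.0, 0.0502] turn [-0.0001, 0.0001, -0.0002] t 5.3167 F [-0.51  0.03  0.22] open 0.0171
138 [[-6.6, -13.3, 62.6], [16.1, -12.7, 58.9], [19.7, -12.5, 68.7], [-26.0, -12.3, 63.5], [18.4, -12.1, 61.1], [22.1, -11.7, 70.4], [-12.9, -11.0, 71.9], [-27.6, -10.5, 67.6], [18.6, -9.9, 69.4], [27.7, -9.3, 69.8], [14.8, -8.5, 69.6], [23.6, -8.1, 71.4], [17.8, -7.0, 67.8], [-5.8, -6.7, 61.6], [-15.2, -6.2, 73.9], [20.5, -5.9, 68.3], [-21.2, -5.3, 71.5], [-11.8, -4.1, 69.2], [19.1, -3.7, 70.3], [12.7, -3.2, 69.8], [15.2, -2.3, 70.7], [-15.0, -1.8, 65.8], [-25.8, -1.1, 71.1], [20.2, -0.6, 73.3], [-23.2, 0.0, 71.3], [14.5, 0.7, 69.2], [-20.3, 1.4, 70.2], [-13.1, 2.1, 64.9], [-10.8, 2.7, 67.4], [-23.9, 3.0, 69.6], [13.5, 3.4, 69.1], [-21.7, 3.6, 72.0], [-7.9, 4.2, 65.8], [-25.2, 5.4, 71.0], [21.1, 6.1, 72.3], [12.6, 6.2, 68.3], [15.3, 7.3, 68.6], [17.6, 8.0, 70.6], [-26.2, 8.0, 70.8], [20.3, 9.0, 71.0], [-10.0, 9.4, 66.2], [-20.7, 10.5, 69.9], [18.8, 11.2, 73.2], [-11.5, 11.4, 69.1], [10.7, 11.7, 67.7], [-24.2, 12.2, 69.1]]
61 [[-3.1, -31.9, 101.8], [-4.3, -29.6, 103.4], [-2.5, -25.7, 102.2], [-3.3, -23.0, 101.3], [-2.3, -20.0, 104.8], [3.5, -17.2, 101.7], [3.0, -14.1, 99.1], [1.2, -12.5, 103.6], [2.6, -9.1, 104.8], [1.8, -6.3, 103.6], [0.6, -3.9, 104.6], [2.8, 0.4, 101.5], [1.7, 2.8, 102.5], [0.5, 5.2, 103.2], [-0.4, 7.8, 103.2], [-1.8, 9.9, 105.1], [-0.3, 13.3, 106.1], [1.7, 17.5, 104.1], [-2.1, 18.7, 105.3], [-0.2, 22.7, 103.7], [6.6, 28.5, 104.4]]
```

View pics/top4.png

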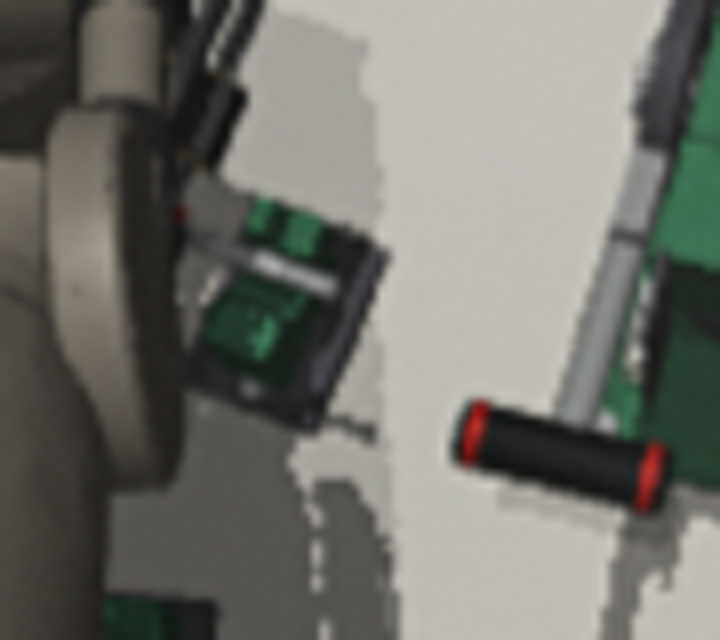

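View pics/side4.png

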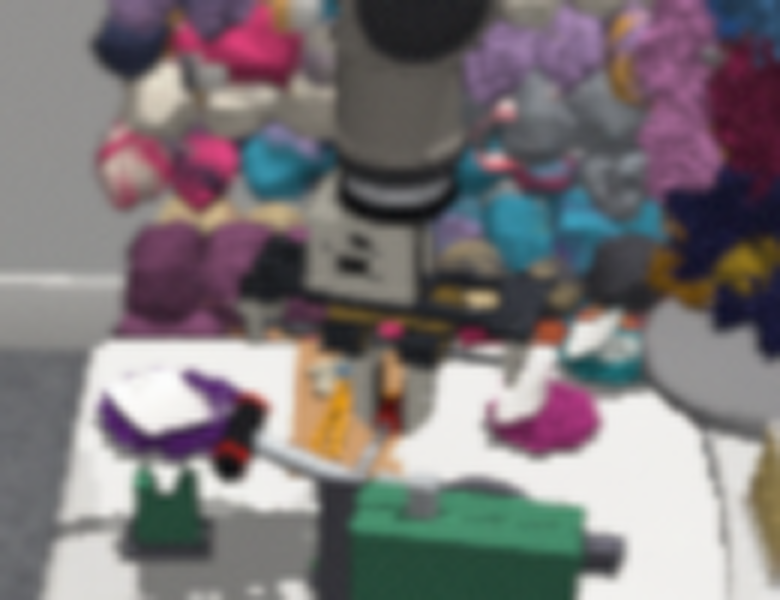

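The pin sits above the notch in the top view (shaft from (255,262) to (335,290)). It is centred to within about 1 mm in the rest's frame, and its tip is at −33 mm as expected. Next, lower it.

Call:
jog_arm --series '[[-1,[0,0,0.012],[0,0,0]],[-1,[0,0,0.022],[0,0,0]],[-1,[0,0,0.03],[0,0,0]],[-1,[0,0,0.035],[0,0,0]],[-1,[0,0,0.04],[0,0,0]],[-1,[0,0,0.04],[0,0,0]]]'

```text
time: 5.92
tool_pos: [0.5715, 0.1983, 0.0477]
tool_rot: [-3.14, 0.001, 1.291]
contact_force: [0.7, 0.1, -0.6]
opening: 0.0172
```

```bash
python3 - <<'E'
from h import *
rel([.5724,.1983,.0386],[np.pi,0,np.pi/2-.28]);print(status.observe()['torque'])
E
```

```text
shift [0.0002, 0.0009, 0.0091] turn [-0.0016, 0.0007, 0.0] t 5.9167 F [ 0.7   0.14 -0.6 ] open 0.0172
[-0.07057895  0.06068222 -0.02532348]
```

Axis at about 0.061 m and no contact. Going down the rest of the way in small steps.

Call:
jog_arm --series '[[-1,[0,0,0.003],[0,0,0]],[-1,[0,0,0.006],[0,0,0]],[-1,[0,0,0.008],[0,0,0]],[-1,[0,0,0.008],[0,0,0]],[-1,[0,0,0.008],[0,0,0]]]'

```text
time: 6.33
tool_pos: [0.5721, 0.1985, 0.0408]
tool_rot: [3.142, -0.0, 1.291]
contact_force: [0.2, -1.1, -0.2]
opening: 0.0173
```

```bash
python3 - <<'E'
from h import *
rel([.5724,.1983,.0386],[np.pi,0,np.pi/2-.28]);print(status.observe()['torque'])
c=eyes.read_camera("top");P,_=pts(c);save(c,"top5.png",(170,150,260,230),s=8)
O2=np.array([.5595,.157,0])
Q=R.from_euler('z',.28).apply((P-O2).reshape(-1,3))*1000
m=(c["range_z"].ravel()>0)&(abs(Q[:,0])<8)&(Q[:,1]>-45)&(Q[:,1]<35)&(Q[:,2]>40)&(Q[:,2]<75)
q=Q[m];print(len(q),q[np.argsort(q[:,1])][::2].round(1).tolist())
E
```

```text
shift [-0.0001, 0.0004, 0.0022] turn [0.0001, -0.0001, 0.0] t 6.3333 F [ 0.25 -1.08 -0.17] open 0.0173
[-0.10345591  0.05172879  0.00913808]
84 [[-3.7, -32.9, 55.4], [1.1, -31.4, 59.5], [-2.5, -29.7, 58.7], [-3.0, -26.4, 55.3], [2.4, -24.2, 55.3], [-1.5, -22.8, 56.2], [-3.1, -20.8, 59.7], [-0.3, -19.6, 59.5], [-0.9, -16.4, 56.7], [-4.5, -14.7, 56.0], [5.8, -12.8, 50.0], [-5.8, -12.4, 57.8], [8.0, -12.2, 52.9], [7.7, -10.7, 64.0], [6.3, -10.2, 56.3], [5.2, -9.5, 47.0], [-4.1, -8.5, 57.4], [7.6, -7.0, 59.0], [1.1, -6.6, 59.1], [-2.7, -5.0, 59.1], [-6.8, -4.0, 61.3], [6.4, -2.4, 44.5], [-2.6, -1.0, 52.5], [-0.3, -0.4, 55.4], [2.6, 0.9, 54.2], [-3.9, 1.3, 54.2], [-6.1, 2.6, 60.9], [6.6, 3.5, 47.3], [-7.5, 4.7, 63.3], [0.1, 5.8, 56.7], [-3.9, 6.9, 58.4], [7.8, 8.5, 59.7], [6.6, 9.3, 50.9], [-2.3, 10.7, 58.6], [2.9, 10.9, 50.6], [0.9, 12.4, 56.0], [-1.2, 13.7, 62.3], [2.7, 16.4, 55.6], [-1.2, 17.8, 56.2], [-2.5, 20.0, 58.0], [0.7, 21.8, 55.2], [2.8, 27.8, 62.4]]
```

View pics/top5.png

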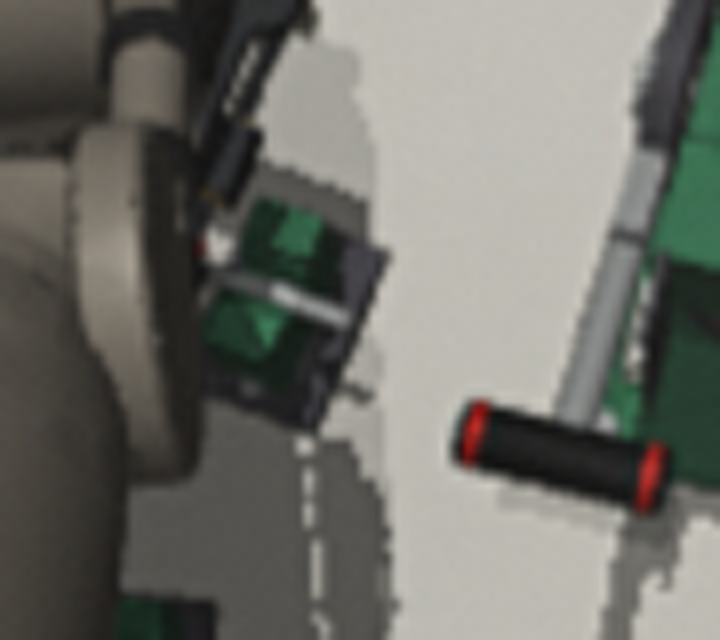

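The shaft lies inside the notch (215–345, 275–320), about 2 mm above its seat. Lower the last bit.

Call:
jog_arm --series '[[-1,[0,0,0.001],[0,0,0]],[-1,[0,0,0.002],[0,0,0]],[-1,[0,0,0.002],[0,0,0]],[-1,[0,0,0.002],[0,0,0]]]'

```text
time: 6.72
tool_pos: [0.5724, 0.1986, 0.0393]
tool_rot: [3.141, -0.001, 1.291]
contact_force: [-1.4, 0.3, 3.9]
opening: 0.0171
```

Call:
jog_arm --series '[[-1,[0,0,0.001],[0,0,0]],[-1,[0,0,0.001],[0,0,0]],[-1,[0,0,0.001],[0,0,0]]]'

```text
time: 6.97
tool_pos: [0.5724, 0.1986, 0.0383]
tool_rot: [3.141, -0.001, 1.291]
contact_force: [-1.0, 1.2, 5.2]
opening: 0.0174
```

```bash
python3 - <<'E'
from h import *
s=status.observe();print(s['tool_pos'],s['contact_force'],s['torque'])
E
```

```text
[0.5723867 0.1986237 0.0382884] [-0.96378736  1.22046756  5.15686925] [-0.23354081  0.24194785 -0.00208717]
```

There is 5 N upward, so it's seated. Open gently.

Call:
jog_arm --series '[[-0.58,[0,0,0],[0,0,0]],[-0.55,[0,0,0],[0,0,0]],[-0.5,[0,0,0],[0,0,0]],[-0.4,[0,0,0],[0,0,0]],[-0.3,[0,0,0],[0,0,0]],[-0.2,[0,0,0],[0,0,0]],[-0.2,[0,0,0],[0,0,0]],[-0.2,[0,0,0],[0,0,0]]]'

```text
time: 7.63
tool_pos: [0.572, 0.1984, 0.0377]
tool_rot: [-3.142, -0.0, 1.291]
contact_force: [-0.2, -0.1, -0.1]
opening: 0.0363
```

Call:
jog_arm --series '[[-0.2,[0,0,-0.01],[0,0,0]],[-0.2,[0,0,-0.025],[0,0,0]],[-0.2,[0,0,-0.045],[0,0,0]],[-0.2,[0,0,-0.075],[0,0,0]],[-0.2,[0,0,-0.11],[0,0,0]],[-0.2,[0,0,-0.15],[0,0,0]],[-0.2,[0,0,-0.19],[0,0,0]],[-0.2,[0,0,-0.22],[0,0,0]],[-0.2,[0,0,-0.22],[0,0,0]],[-0.2,[0,0,-0.22],[0,0,0]]]'

```text
time: 8.47
tool_pos: [0.5727, 0.1986, 0.2607]
tool_rot: [3.137, -0.003, 1.291]
contact_force: [0.0, 0.5, -1.0]
opening: 0.0367
```

```bash
python3 - <<'E'
from h import *
p=W(-120.9,34,0);p[2]=.26
rel(p,[np.pi,0,np.pi+YAW])
c=eyes.read_camera("top");save(c,"top6.png",(150,120,280,240),s=6)
E
```

```text
shift [-0.1772, -0.0415, 0.0] turn [0.0056, 0.002, -1.6807] t 8.4667 F [ 0.04  0.47 -0.97] open 0.0367
```

View pics/top6.png

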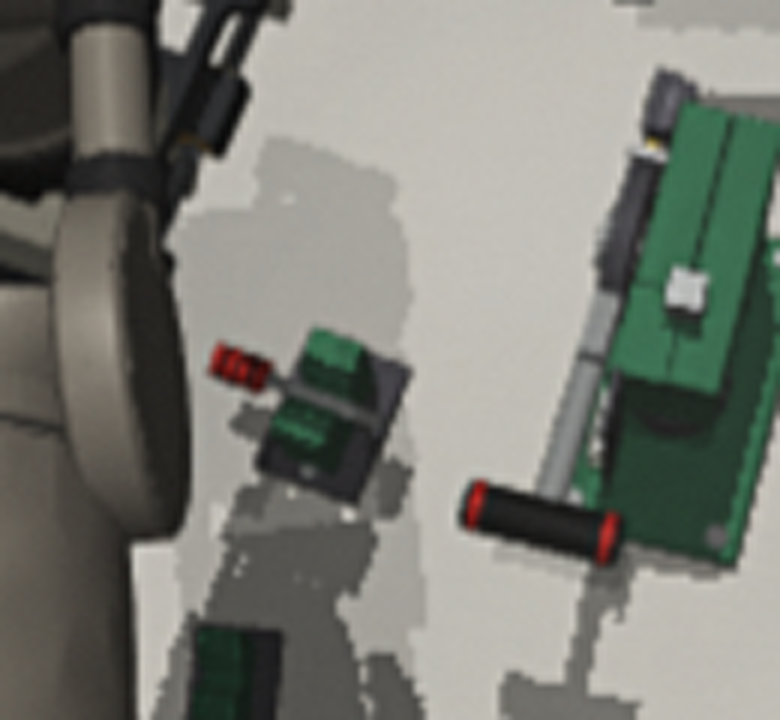

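The pin is parked in the notch: knob at (240,367), shaft through the block to (370,415). Next I'll move above the grip with the jaws shut and turned along the press's y.

Call:
jog_arm --series '[[-1,[0,0,0],[0,0,-0.12]],[-1,[-0.01,-0.002,0],[0,0,-0.24]],[-1,[-0.03,-0.006,0],[0,0,-0.36]],[-1,[-0.05,-0.01,0],[0,0,-0.48]],[-1,[-0.07,-0.016,0],[0,0,-0.6]],[-1,[-0.09,-0.02,0],[0,0,-0.72]],[-1,[-0.11,-0.025,0],[0,0,-0.84]],[-1,[-0.13,-0.03,0],[0,0,-0.96]],[-1,[-0.15,-0.035,0],[0,0,-1.08]],[-1,[-0.165,-0.038,0],[0,0,-1.2]],[-1,[-0.177,-0.0415,0],[0,0,-1.32]],[-1,[-0.177,-0.0415,0],[0,0,-1.44]]]'

```text
time: 9.52
tool_pos: [0.4812, 0.0382, 0.2561]
tool_rot: [-3.14, -0.004, 2.735]
contact_force: [1.0, 0.5, 0.5]
opening: 0.0007
```

Call:
jog_arm --series '[[-1,[0,0,0],[0,0,-0.12]],[-1,[0,0,0],[0,0,-0.24]],[-1,[0,0,0],[0,0,-0.24]],[-1,[0,0,0],[0,0,-0.24]]]'

```text
time: 9.85
tool_pos: [0.4825, 0.0399, 0.2565]
tool_rot: [-3.141, -0.003, 2.967]
contact_force: [0.3, -0.9, -0.2]
opening: 0.0002
```

```bash
python3 - <<'E'
from h import *
p=W(-120,34,0);p[2]=.21
rel(p,[np.pi,0,np.pi+YAW]); print(status.observe()['qpos'])
c=eyes.read_camera("side");save(c,"side7.png",(200,100,330,240),s=5)
c=eyes.read_camera("top");P,_=pts(c);save(c,"top7.png",(150,120,300,240),s=5)
O2=np.array([.5595,.157,0])
Q=R.from_euler('z',.28).apply((P-O2).reshape(-1,3))*1000
h=cv2.cvtColor(c["img"],cv2.COLOR_RGB2HSV).reshape(-1,3)
b=(c["range_z"].ravel()>0)&(abs(Q[:,0])<20)&(Q[:,1]>15)&(Q[:,1]<70)&(Q[:,2]>25)
q=Q[b];print(len(q)); 
r=b&((h[:,0]<8)|(h[:,0]>172))&(h[:,1]>120)
if r.sum(): print('knob',Q[r].mean(0),Q[r].min(0),Q[r].max(0))
E
```

```text
shift [-0.0023, 0.0001, 0.0465] turn [-0.0001, -0.0028, -0.0045] t 9.85 F [ 0.27 -0.85 -0.18] open 0.0002
[-7.61314929e-02  2.45134367e-01  1.57681849e+00  1.41384487e-04
  1.32239351e+00 -1.47249921e+00]
0
```

View pics/side7.png

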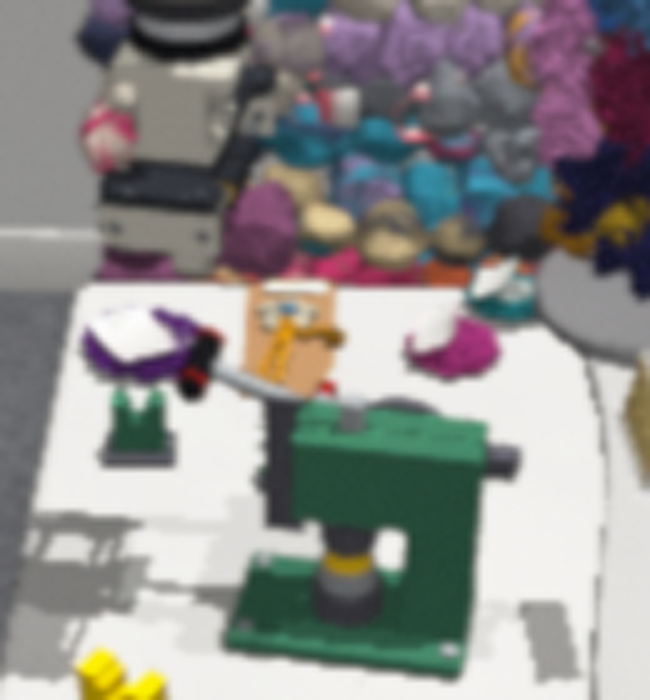

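View pics/top7.png

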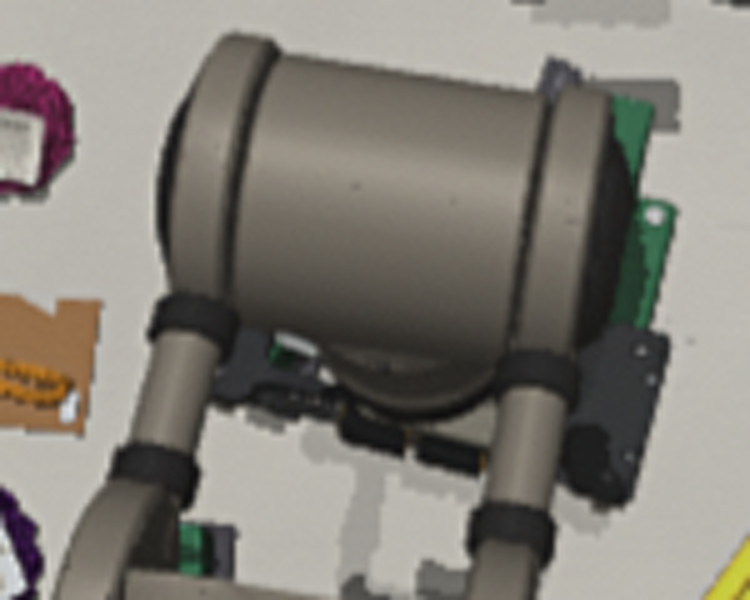

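Side view: the shut fingers are above the grip at (200,360), and the pin knob still shows at (328,388) by the rest. Next, approach the grip.

Call:
jog_arm --series '[[-1,[-0.001,0,0.02],[0,0,0]],[-1,[-0.001,0,0.04],[0,0,0]],[-1,[-0.001,0,0.052],[0,0,0]],[-1,[-0.001,0,0.052],[0,0,0]],[-1,[-0.001,0,0.052],[0,0,0]]]'

```text
time: 10.37
tool_pos: [0.4839, 0.0397, 0.2054]
tool_rot: [-3.142, -0.002, 2.969]
contact_force: [-0.1, 0.4, 0.6]
opening: 0.0002
```

```bash
python3 - <<'E'
from h import *
p=W(-120,34,0);p[2]=.1974
rel(p,[np.pi,0,np.pi+YAW]); print(status.observe()['tool_pos'])
c=eyes.read_camera("side");save(c,"side8.png",(200,130,290,200),s=8)
E
```

```text
shift [-0.0008, 0.0, 0.008] turn [-0.0001, -0.0016, -0.0021] t 10.3667 F [-0.07  0.35  0.62] open 0.0002
[0.48390403 0.03973382 0.20539936]
```

View pics/side8.png

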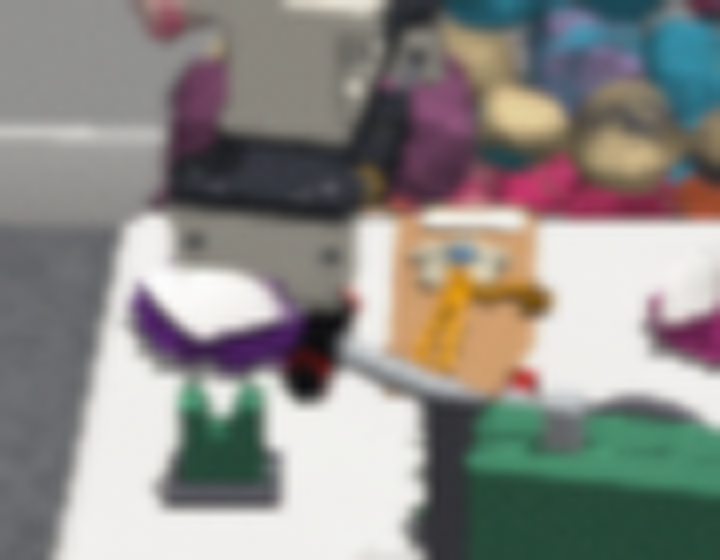

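The shut fingertips are just above the near end of the black grip at about (320,325). Begin pressing.

Call:
jog_arm --series '[[-1,[0,0,0.004],[0,0,0]],[-1,[0,0,0.008],[0,0,0]],[-1,[0.001,0,0.012],[0,0,0]],[-1,[0.002,0,0.015],[0,0,0]],[-1,[0.003,0,0.018],[0,0,0]],[-1,[0.004,0,0.022],[0,0,0]],[-1,[0.004,0,0.022],[0,0,0]]]'

```text
time: 11.0
tool_pos: [0.4797, 0.0405, 0.1839]
tool_rot: [3.141, -0.0, 2.971]
contact_force: [-1.9, 0.2, 4.4]
opening: 0.0005
```

```bash
python3 - <<'E'
from h import *
s=status.observe(); print(s['tool_pos'],s['contact_force'],s['torque'])
c=eyes.read_camera("side");save(c,"side9.png",(200,130,290,200),s=8)
E
```

```text
[0.47967587 0.0404716  0.18392506] [-1.90871504  0.22720925  4.39125876] [ 1.52813320e-01  4.03803759e-01 -1.30791063e-04]
```

View pics/side9.png

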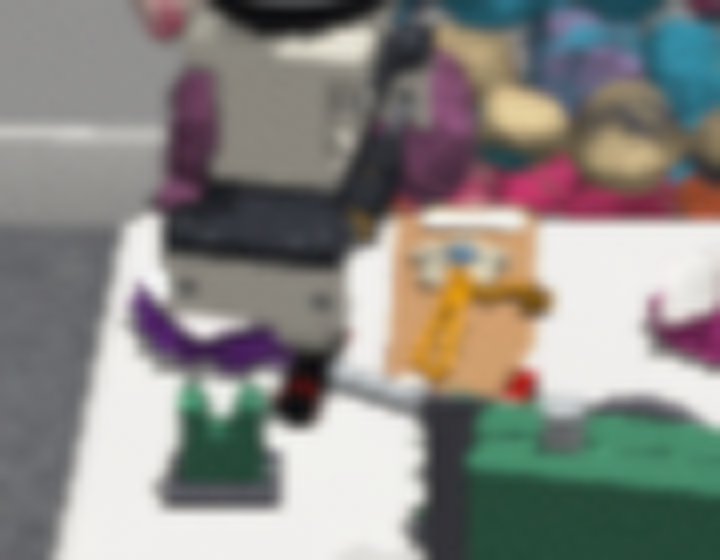

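The grip dropped with about 4.4 N of resistance, so the lever is unlocked. Continue along the arc to q≈0.4.

Call:
jog_arm --series '[[-1,[0.001,0,0.004],[0,0,0]],[-1,[0.002,0,0.008],[0,0,0]],[-1,[0.002,0,0.012],[0,0,0]],[-1,[0.003,0,0.016],[0,0,0]],[-1,[0.003,0,0.02],[0,0,0]],[-1,[0.004,0,0.024],[0,0,0]],[-1,[0.004,0,0.028],[0,0,0]],[-1,[0.004,0,0.032],[0,0,0]],[-1,[0.004,0,0.036],[0,0,0]],[-1,[0.004,0,0.04],[0,0,0]],[-1,[0.004,0,0.045],[0,0,0]],[-1,[0.004,0,0.045],[0,0,0]]]'

```text
time: 12.05
tool_pos: [0.4752, 0.0412, 0.1384]
tool_rot: [3.142, -0.002, 2.971]
contact_force: [-5.5, 0.7, 6.1]
opening: 0.0005
```

```bash
python3 - <<'E'
from h import *
s=status.observe(); print(s['tool_pos'],s['tool_rot'],s['contact_force'],s['torque'])
p=W(-124,34,0);p[2]=.109
rel(p,[np.pi,0,np.pi+YAW])
c=eyes.read_camera("side");save(c,"side10.png",(200,130,290,200),s=8)
E
```

```text
[0.475172   0.04122492 0.13838148] [ 3.14158238e+00 -2.43168736e-03  2.97067160e+00] [-5.45230937  0.73416539  6.08259478] [0.13001587 0.89972981 0.01729045]
shift [-0.0057, 0.0, 0.0294] turn [0.0, -0.0024, -0.0009] t 12.05 F [-5.45  0.73  6.08] open 0.0005
```

View pics/side10.png

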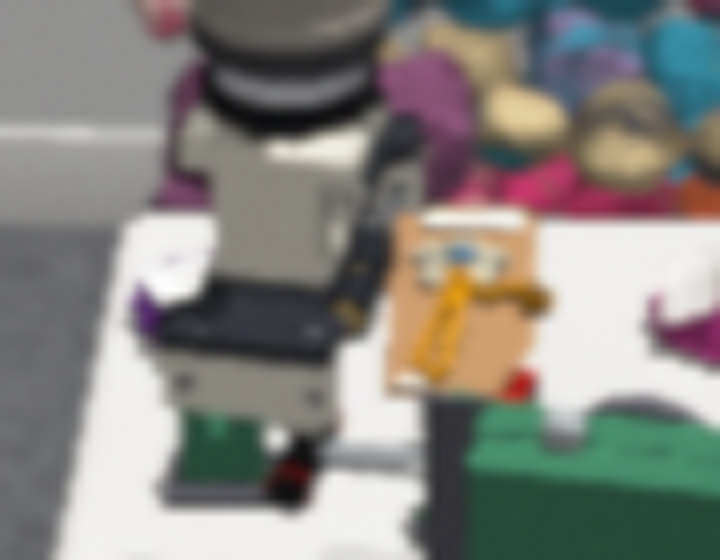

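Tool z of 0.1384 corresponds to q≈0.40, with about 6 N resisting. Some −x friction comes from the grip turning under the tip. Continue in steps to the third click, sampling forces along the way.

Call:
jog_arm --series '[[-1,[0,0,0.004],[0,0,0]],[-1,[-0.001,0,0.008],[0,0,0]],[-1,[-0.001,0,0.012],[0,0,0]],[-1,[-0.002,0,0.016],[0,0,0]],[-1,[-0.003,0,0.02],[0,0,0]],[-1,[-0.003,0,0.02],[0,0,0]]]'

```text
time: 12.6
tool_pos: [0.478, 0.0407, 0.1183]
tool_rot: [-3.142, -0.003, 2.971]
contact_force: [-3.6, -0.4, 4.5]
opening: 0.0003
```

Call:
jog_arm --series '[[-1,[-0.001,0,0.003],[0,0,0]],[-1,[-0.001,0,0.006],[0,0,0]],[-1,[-0.001,0,0.006],[0,0,0]]]'

```text
time: 12.85
tool_pos: [0.4797, 0.0405, 0.1127]
tool_rot: [3.142, -0.001, 2.971]
contact_force: [-2.9, 1.1, 4.4]
opening: 0.0004
```

Call:
jog_arm --series '[[-1,[0,0,0.001],[0,0,0]],[-1,[-0.001,0,0.002],[0,0,0]],[-1,[-0.001,0,0.002],[0,0,0]]]'

```text
time: 13.1
tool_pos: [0.4804, 0.0404, 0.1108]
tool_rot: [3.142, -0.002, 2.971]
contact_force: [-3.8, 0.9, 6.3]
opening: 0.0004
```

Call:
jog_arm --series '[[-1,[0,0,0.001],[0,0,0]],[-1,[0,0,0.001],[0,0,0]],[-1,[0,0,0.001],[0,0,0]]]'

```text
time: 13.35
tool_pos: [0.4805, 0.0403, 0.11]
tool_rot: [3.142, -0.001, 2.971]
contact_force: [-4.3, 0.4, 5.6]
opening: 0.0003
```

Call:
jog_arm --series '[[-1,[0,0,0.001],[0,0,0]],[-1,[0,0,0.001],[0,0,0]],[-1,[0,0,0.001],[0,0,0]]]'

```text
time: 13.6
tool_pos: [0.4806, 0.0403, 0.1091]
tool_rot: [3.142, -0.001, 2.971]
contact_force: [-3.8, 1.4, 7.5]
opening: 0.0005
```

Call:
jog_arm --series '[[-1,[0,0,0.001],[0,0,0]],[-1,[0,0,0.001],[0,0,0]],[-1,[0,0,0.001],[0,0,0]]]'

```text
time: 13.85
tool_pos: [0.4807, 0.0403, 0.1083]
tool_rot: [3.142, -0.001, 2.971]
contact_force: [-4.5, -0.1, 9.4]
opening: 0.0004
```

```bash
python3 - <<'E'
from h import *
s=status.observe(); print(s['tool_pos'],s['contact_force'])
z=s['tool_pos'][2]; print('q',.35-np.arcsin((z*1000-146)/150))
c=eyes.read_camera("side");P,_=pts(c);save(c,"side11.png",(190,140,310,240),s=6)
Q=R.from_euler('z',-YAW).apply((P-O).reshape(-1,3))*1000
# lever arm pixels: outside head, y 20..42
m=(c["range_z"].ravel()>0)&(Q[:,0]>-118)&(Q[:,0]<-48)&(Q[:,1]>22)&(Q[:,1]<46)&(Q[:,2]>60)&(Q[:,2]<170)
q=Q[m];print(len(q),q[np.argsort(q[:,0])][::4].round(0).astype(int).tolist())
c=eyes.read_camera("top");P,_=pts(c);save(c,"top11.png",(150,120,300,240),s=5)
Q=R.from_euler('z',-YAW).apply((P-O).reshape(-1,3))*1000
m=(c["range_z"].ravel()>0)&(Q[:,0]>-160)&(Q[:,0]<-48)&(Q[:,1]>-2)&(Q[:,1]<70)&(Q[:,2]>60)&(Q[:,2]<135)
q=Q[m];print(len(q),q[np.argsort(q[:,0])][::4].round(0).astype(int).tolist())
E
```

```text
[0.48074819 0.04030398 0.10831053] [-4.46153291 -0.08094484  9.41243967]
q 0.6039850083815808
48 [[-117, 31, 107], [-112, 27, 106], [-110, 34, 110], [-105, 29, 110], [-103, 34, 111], [-98, 28, 116], [-95, 31, 114], [-91, 31, 111], [-87, 27, 118], [-84, 30, 117], [-79, 23, 114], [-75, 24, 135]]
0 []
```

View pics/side11.png

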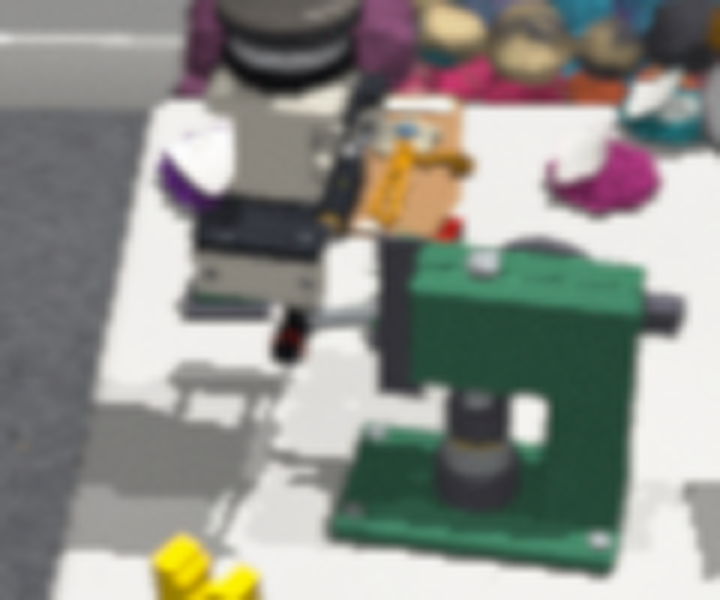

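View pics/top11.png

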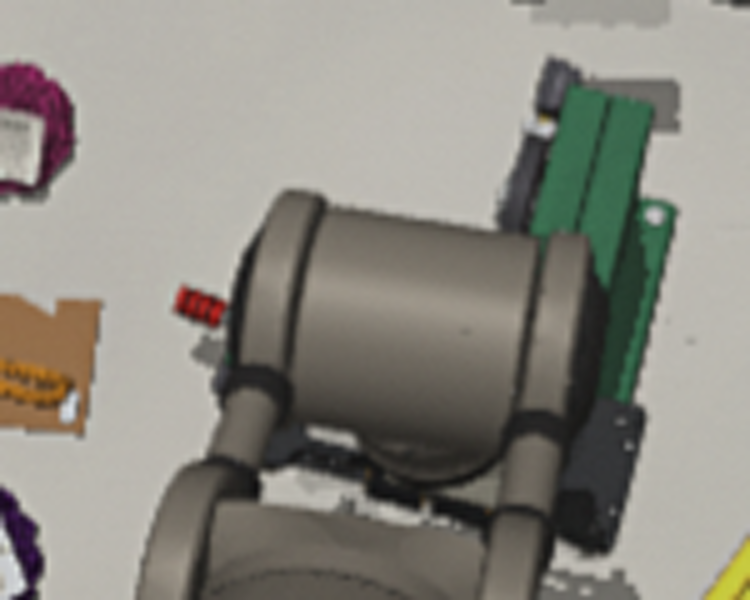

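Side view: the grip is down at (290,335) with the tip on it, and the lever runs slightly below level to (350,315). Top view: the red knob is still at the rest, (200,305). Tool z gives q≈0.604 and force is rising to 9.4 N as the tooth passes. I'll go about 2 mm further so it's past the tooth.

Call:
jog_arm --series '[[-1,[0,0,0.001],[0,0,0]],[-1,[0,0,0.001],[0,0,0]],[-1,[0,0,0.001],[0,0,0]]]'

```text
time: 14.2
tool_pos: [0.4809, 0.0403, 0.1075]
tool_rot: [3.142, -0.0, 2.971]
contact_force: [-5.1, 0.7, 10.9]
opening: 0.0004
```

Call:
jog_arm --series '[[-1,[0,0,0.001],[0,0,0]],[-1,[0,0,0.001],[0,0,0]],[-1,[0,0,0.001],[0,0,0]],[-1,[0,0,0.001],[0,0,0]]]'

```text
time: 14.53
tool_pos: [0.481, 0.0402, 0.1067]
tool_rot: [3.141, 0.0, 2.971]
contact_force: [-5.2, 0.9, 10.8]
opening: 0.0001
```

```bash
python3 - <<'E'
from h import *
s=status.observe(); print(s['tool_pos'],s['contact_force'],s['opening'])
z=s['tool_pos'][2]; print('q',.35-np.arcsin((z*1000-146)/150))
c=eyes.read_camera("side");P,_=pts(c)
hsv=cv2.cvtColor(c["img"],cv2.COLOR_RGB2HSV)
Q=(R.from_euler('z',-YAW).apply((P-O).reshape(-1,3))*1000)
h=hsv.reshape(-1,3)
r=(c["range_z"].ravel()>0)&((h[:,0]<8)|(h[:,0]>172))&(h[:,1]>100)&(abs(Q[:,0]+125)<25)&(abs(Q[:,1]-0)<20)&(Q[:,2]>60)
q=Q[r];print('near red ring',len(q),q.mean(0),q.min(0),q.max(0))
d=(c["range_z"].ravel()>0)&(h[:,2]<70)&(abs(Q[:,0]+125)<25)&(abs(Q[:,1]-10)<25)&(Q[:,2]>60)&(Q[:,2]<125)
q=Q[d];print('dark end',len(q),np.median(q,0),q.min(0),q.max(0))
c=eyes.read_camera("top");P,_=pts(c)
O2=np.array([.5595,.157,0])
Q=R.from_euler('z',.28).apply((P-O2).reshape(-1,3))*1000
h=cv2.cvtColor(c["img"],cv2.COLOR_RGB2HSV).reshape(-1,3)
r=(c["range_z"].ravel()>0)&(abs(Q[:,0])<25)&(Q[:,1]>15)&(Q[:,1]<75)&((h[:,0]<8)|(h[:,0]>172))&(h[:,1]>120)
q=Q[r];print('knob',len(q),q.mean(0),q.min(0),q.max(0))
E
```

```text
[0.48103284 0.04024088 0.10673413] [-5.18741773  0.90802756 10.8380103 ] 0.0001300396065836721
q 0.6148582385271482
near red ring 8 [-120.44343373    2.56940588  108.97333204] [-124.68203585   -2.57449428  108.08520146] [-116.24415349   10.36139192  111.03294601]
dark end 30 [-121.14768194    4.00190664  108.32471462] [-128.12102582   -5.64089753   95.97258843] [-114.94149722   27.25090748  111.03294601]
knob 46 [-0.81859257 39.99946435 60.33294011] [-7.9320835  26.89264624 56.94431784] [ 6.8088626  54.2908413  65.22326156]
```

```bash
python3 - <<'E'
from h import *
import pickle
def f(c,z0,z1):
    P,_=pts(c);Q=(R.from_euler('z',-YAW).apply((P-O).reshape(-1,3))*1000)
    im=c["img"].astype(int).reshape(-1,3)
    r=(c["range_z"].ravel()>0)&(im[:,0]>im[:,1]+30)&(abs(Q[:,0]+125)<25)&(abs(Q[:,1])<20)&(Q[:,2]>z0)&(Q[:,2]<z1)
    q=Q[r];idx=np.argwhere(r.reshape(384,512));print(len(q),np.median(q,0),idx.mean(0) if len(q) else '')
f(pickle.load(open("side0.pkl","rb")),160,210)
f(eyes.read_camera("side"),70,125)
s=status.observe();print(s['tool_pos'],s['contact_force'],s['time'])
c=eyes.read_camera("side");save(c,"side12.png",(195,150,275,215),s=9)
E
```

```text
16 [-117.03226666    4.42091229  198.62227197] [174.625 238.5  ]
7 [-120.10702327    4.54160759  107.91211103] [196.         238.28571429]
[0.48102143 0.04024972 0.10672014] [-5.50999313  0.54565278 11.88275794] 14.6833
```

View pics/side12.png

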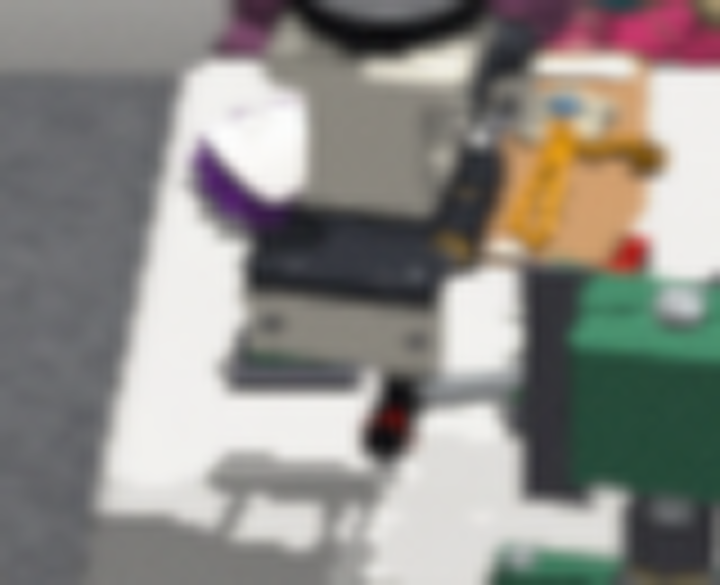

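The camera puts the grip 90.7 mm below its rest height, which means q≈0.615 and agrees with the tool height. The side view shows the tip still on the grip at (390,400). Handing in.

```bash
python3 - <<'E'
from h import *
print(job.hand_in()); s=status.observe(); print(s['tool_pos'],s['contact_force'],s['time'])
E
```

```text
the job is handed in; nothing more can be done
None
the job is handed in; nothing more can be done
```

I drew the lock pin 62 mm straight out of the lever and lowered it into the notch of the larger green rest. After letting it go, I pressed the lever down with the shut fingertips to the third click. The job was handed in at about 14.7 s with the arm still holding the lever there.

Last checks:
- **Pin:** the knob centre is 40 mm from the notch along its axis (41 mm expected) and less than 1 mm off sideways. The top of the knob is at about the height expected for a seated pin.
- **Lever:** tool height gives a lever angle of about 0.615 rad. The camera saw the grip drop 90.7 mm, which agrees; the click is at 0.60 and the red stop at 0.76.
- **Force:** the spring pushed back with 11–12 N at the end. That is a little above the 8 ± 2 N stated, and I put it down to friction of the grip under the fingertips. There was also about 5 N sideways.
- **Not checked:** the plate's green mark was never in view, so the third click rests on the angle and force readings alone. I saw no contact with the loose goods in the pictures, but I did not re-measure where they lie.

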